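# Rock a bent medal on the surface plate and gauge its gap

### The arm

A 6-joint arm with a two-finger parallel gripper is mounted at the origin on the work surface. World frame = base frame: x ahead of the robot, y to its left, z up, the work surface at z = 0. Lengths are in m, angles in rad, forces in N, time in s.
With the tool pointing down it reaches from about 0.35 to 0.975 m from the base axis. Payload 4.9 kg.
Tool frame: the origin (TCP) lies at the very end of the fingers, on their centre line; the grasp point (between the pads) lies behind it (manip.pinch_z is the y of the grasp point in the tool frame, in m); y points along the fingers, x is the direction in which the jaws open and shut, and the axes are right-handed (so a half turn about y gives the same grasp; the last joint's range is limited). The gripper opens to 85 mm and grips with 20 to 120 N. Pads are 22 mm wide; open, the fingers measure 114 mm over their backs; the gripper's body (76 mm by 85 mm) begins 54 mm behind the grasp point. The pads swing forward as they close: fully open they stand 13 mm farther back than shut.
Start: joints at [-1.294, 0.053, 1.613, -0, 1.476, -0.119], TCP at [0.241, -0.577, 0.231] pointing down, gripper open.
Joint ranges: [-3.01, 3.01], [-1.01, 2.22], [0.06, 2.58], [-1.02, 4.17], [0.09, 2.62], [-3.14, 3.14]. Speed limits (rad/s): [2.57, 2.57, 3.14, 3.14, 3.14, 3.14].

### API

Orientations are given as a unit quaternion [w, x, y, z].
In Python, from plant import manip gives the robot as it stands.
- The arm moves only by the tool drive_tool, never from a script. Its argument "motion" is a list of rows, each a list of 3 entries, a list of its own where there are three numbers: the shift along the tool's x, y, z in units of 25 mm (1.0 is 25 mm), then the turn, a rotation vector about the tool's x, y, z in units of 5 degrees (1.0 is 5 degrees), then the closure, from -1 (fully open) to 1 (shut). A call has 1 to 12 rows; each row shifts and turns the commanded pose from where the row before left it, along the tool's axes as they then stand; what a row does not reach is not made up. A row lasts 1/10 s, in which the tool goes at most 50 mm and 8.59 degrees, less where a joint would pass 70% of its speed; a pose out of reach is approached as far as the arm can. A call is refused whole if a number of a shift passes 1 or a number of a turn 1, either way. A call with a gripper value outside its range is refused whole. The fingers move at their own pace and stop on an object; the grip force is fixed at half the most. Time passes only in rows, so rows that do not move let the fingers close. It gives the time, the measured TCP pose, the force and the opening at its end, in the units of the state.
- manip.state(): the state, without advancing time (a new reading comes with each control period).
- manip.grab_frame(name): name is "side" or "top"; returns a dict with "img" (480x640x3 uint8, blue, green, red), "range_z" (480x640 float32, m along the optical axis (not along the pixel's ray), 0 where there is no reading), "camera_matrix" (3x3 intrinsics, pixels), "world_from_camera" (4x4, takes a point from camera to world coordinates). Camera axes: x right, y down, z forward; pixel columns grow to the right and rows downward; lengths in m; the calibration is good to about 2 mm. A picture is of the moment at which its call begins.
- manip.job_done(): hands the job in, once; it reports no verdict.
The state is a dict: "time": time; "joint_pos": joint angles; "joint_vel": joint speeds; "joint_efforts": joint torques, N m; "tool_pos": TCP position; "tool_rot": TCP orientation; "contact_force": force on the tool from outside, world axes, zero at the start; "ft_torque": the same for the moment, N m; "gripper_width": opening from 0.0 (shut) to 1.0 (fully open).
Only numpy, scipy, OpenCV 4.12 (cv2) and the standard library are available. Lean on these libraries where they do the work, as an engineer would, in place of code of your own. Each camera call takes 0.05 s, during which the arm holds its last target. There are 200 camera calls.

### The job

The big bronze medal on the granite surface plate is bent. Rock it by pressing lightly down on its rim with closed fingers until you find where it dips, then slide the thin end of the brass taper gauge along the plate, in under the rim at a spot that dips, until it just takes up the gap. Leave the gauge lying flat there for the reading, without forcing it, jacking the medal up or pushing the medal across the plate, and leave everything else on the desk where it is.

Things in the scene. Friction and masses are not known exactly. Their poses are not given: they have to be found in the camera images.
- plate: Fixed dark granite surface plate, 300 mm (its x) by 450 mm (its y), 50 mm high; origin at the centre of its underside, so its flat top is 50 mm above the origin.
- medal: Round bronze medal, 125 mm across, 9 mm thick, 0.9 kg, loose on the plate; origin: centre of its underside, z normal to its face. It rests level on a flat strip of its underside, 24 mm wide, through the centre; on both sides of it the medal rises evenly, to a gap of 3 to 5 mm (each side its own) under the rim furthest from the strip. The strip's direction is unrelated to the x and y given.
- medal_face (a point): Middle of the medal's face (10 mm above its underside; rim top 9 to 14 mm above the plate). Pressed 52 mm from here over a raised side with 2.5 to 7 N (least at the highest place) it tips 0.06 to 0.1 rad onto that side, the finger sinking some 2 to 4 mm, and falls back when freed; near the strip's ends it stays put. Either raised side will do. Wedging a raised rim up takes about 1.4 N upward.
- gauge_grip (a point): Brass taper gauge, 95 mm long, 16 mm wide, 0.14 kg, lying loose on the plate. This point is the centre of its grip, a block 35 mm long (x), 16 mm wide (y) and 24 mm high with its underside on the plate, 12 mm below this point. x points along the gauge to the thin end, z up.
- gauge_tip (a point): Middle of the gauge's thin end, at the flat underside, 77.5 mm ahead (x) of the grip's centre. The end is 1.5 mm thick; the gauge thickens evenly by 1 mm every 8 mm towards the grip, to 9 mm at 60 mm from the end, where the grip begins. Under the highest part of the rim it takes up the gap with its end 12 to 28 mm inside the rim, then drags some 1 N or more harder and lifts the rim.
- coin_a: Bystander: copper coin, 32 mm across, 4 mm thick, on a corner of the plate; origin at the centre of its underside.
- coin_b: Bystander: copper coin, 26 mm across, 4 mm thick, on the opposite corner of the plate; origin at the centre of its underside.
- caliper: Bystander: steel caliper, 235 mm long, lying on the bench; origin under the middle of its beam.
- magnifier: Bystander: round magnifier, 90 mm rim with a 93 mm bone handle, on the bench; origin under the lens.
- loupe: Bystander: small black eye loupe, 32 mm across, 30 mm high, on the bench; origin at the centre of its underside.
- weight: Bystander: brass weight, 28 mm across, 42 mm high, on the bench; origin at the centre of its underside.
Things that resemble listed ones, but are neither listed nor needed, are in the scene too. There is more than one size of the medal; the one meant has the size given above.

How it is judged:
By the outcome, as a careful person would: the job done as asked, in the order asked, and still so for the second after the job is handed in, with the robot touching nothing.
It also fails if it takes over 72 s, if anything falls off the work surface, if the arm or the gripper's body presses on something with over 40 N, if the wrist force passes 120 N, or if a joint passes its speed limit or range.

## Working session

There is one attempt and no reset: what is moved stays moved. The work goes in short steps, Python scripts to look and compute and a tool call to move; the robot and the scene stay as the last step left them, time stands still between calls to the robot, and variables do not carry over. Pictures are saved under pics/ and viewed, about 8 in all and at most 12, crops included, and the job is handed in when it is done.

Besides the shell and the picture viewer there is one more tool, called as name(argument=value, ...) on one line, values as JSON. drive_tool: Moves the arm, as the interface text tells. Its arguments: {"type":"object","properties":{"motion":{"type":"array","items":{"type":"array"}}},"required":["motion"]}

```bash
ls; mkdir -p pics; cat > h.py <<'E'
import numpy as np, cv2
from plant import manip
def grab(n):
    f=manip.grab_frame(n); np.savez(''+n+'.npz',**f); return f
def load(n): return dict(np.load(''+n+'.npz'))
def pix(f,u,v,z=None):
    """world pt of pixel: by depth, or on plane z"""
    K=f['camera_matrix'];T=f['world_from_camera']
    r=np.linalg.inv(K)@np.array([u,v,1.])
    if z is None: d=f['range_z'][int(round(v)),int(round(u))]
    else:
        w=T[:3,:3]@r; d=(z-T[2,3])/w[2]
    return T[:3,:3]@(r*d)+T[:3,3]
def cloud(f):
    K=f['camera_matrix'];T=f['world_from_camera']
    v,u=np.mgrid[:480,:640]; d=f['range_z']
    p=np.stack([(u-K[0,2])/K[0,0]*d,(v-K[1,2])/K[1,1]*d,d],-1)
    return p@T[:3,:3].T+T[:3,3]
E
python3 - <<'E'
from h import *
for n in('top','side'):
    f=grab(n); cv2.imwrite(f'pics/{n}0.png',f['img']); print(n,f['world_from_camera'].round(3),f['camera_matrix'].round(1))
print(manip.state(), manip.pinch_z)
E
```

```text
pics
top [[ 0.018 -0.984  0.179  0.255]
 [-1.    -0.019 -0.007 -0.007]
 [ 0.01  -0.179 -0.984  1.242]
 [ 0.     0.     0.     1.   ]] [[594.4   0.  318.5]
 [  0.  594.4 243.7]
 [  0.    0.    1. ]]
side [[-0.855 -0.321  0.407  0.04 ]
 [-0.518  0.512 -0.685  0.668]
 [ 0.012 -0.797 -0.604  0.67 ]
 [ 0.     0.     0.     1.   ]] [[452.8   0.  316.3]
 [  0.  452.8 246.2]
 [  0.    0.    1. ]]
{'time': 0.1, 'joint_pos': array([-1.29400102e+00,  5.32804592e-02,  1.61417569e+00, -1.00487690e-06,
        1.47601482e+00, -1.18985934e-01]), 'joint_vel': array([-1.21834171e-03, -3.76756206e-04, -2.98962708e-03, -2.16845421e-04,
       -2.83113748e-05,  6.13288839e-04]), 'joint_efforts': array([ 1.39667554e-04, -3.94906640e+01, -3.71363282e+01, -1.22014944e-04,
        3.92747606e-03, -1.84707631e-05]), 'tool_pos': array([ 0.24080553, -0.57612366,  0.23018106]), 'tool_rot': array([ 0.58897311, -0.58811144,  0.39244611, -0.39143539]), 'contact_force': array([-0.13568001,  1.49606677, -0.43494646]), 'ft_torque': array([-0.01298776, -0.08141228,  0.04785692]), 'gripper_width': 1.005186940248957} -0.0187
```

View pics/top0.png

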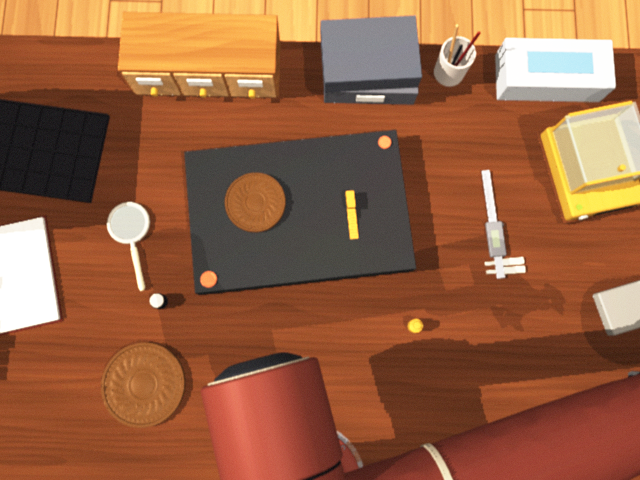

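View pics/side0.png

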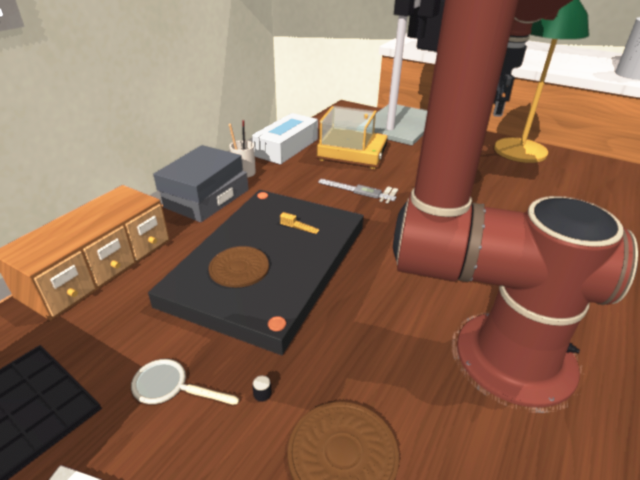

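The top view shows the 125 mm medal on the plate at (256,202) and the gauge with its grip at (350,199) and thin end at (352,238). The larger medal at (143,384) is a decoy on the bench. Next I measure.

```bash
python3 - <<'E'
from h import *
f=load('top');P=cloud(f)
im=f['img']; hsv=cv2.cvtColor(im,cv2.COLOR_BGR2HSV)
# plate plane
m=np.zeros((480,640),bool); m[160:270,200:400]=True
dark=m&(hsv[...,2]<70)
pl=P[dark]; A=np.c_[pl[:,:2],np.ones(len(pl))]; c=np.linalg.lstsq(A,pl[:,2],rcond=None)[0]
print('plate',c,'rms',np.std(pl[:,2]-A@c),len(pl))
H=P[...,2]-(P[...,0]*c[0]+P[...,1]*c[1]+c[2])
for name,(u0,v0,u1,v1) in dict(medal=(215,165,295,240),gauge=(335,180,370,248)).items():
    s=np.zeros_like(m); s[v0:v1,u0:u1]=True
    k=s&(hsv[...,1]>110)&(hsv[...,2]>75)
    cn=max(cv2.findContours(k.astype(np.uint8),0,1)[0],key=cv2.contourArea)
    print(name,k.sum(),'z',np.percentile(H[k],[5,50,95]).round(4))
    zz=0.061 if name=='medal' else .06
    w=np.array([pix(f,*q,zz)[:2] for q in cn[:,0].astype(float)])
    if name=='medal':
        print(cv2.fitEllipse(cn)); print('circ',cv2.minEnclosingCircle(w.astype(np.float32)*1000), cv2.fitEllipse(w.astype(np.float32)*1000))
        ctr=np.array(cv2.fitEllipse(w.astype(np.float32))[0])
        Q=P[k]; r=np.hypot(*(Q[:,:2]-ctr).T); a=np.degrees(np.arctan2(*(Q[:,:2]-ctr).T[::-1]))
        for b in range(-180,180,15):
            s2=(r>.045)&(r<.060)&(abs((a-b+180)%360-180)<12); print(b,s2.sum(),(H[k][s2].mean()*1000).round(2),end=' | ')
        print()
        # fit: h = h0 + g+ max(d-12mm,0)+ ...
        best=[]
        s2=(r<.058); X=Q[s2,:2]-ctr; h=H[k][s2]
        for t in range(0,180,3):
            n=np.array([np.cos(np.radians(t)),np.sin(np.radians(t))]); d=X@n
            B=np.c_[np.ones(len(d)),np.maximum(d-.012,0),np.maximum(-d-.012,0)]
            co,res,*_=np.linalg.lstsq(B,h,rcond=None); best.append((res[0]/len(d),t,*(co*[1000,50.5,50.5]).round(5)))
        best.sort(); print(best[:4],best[-1])
    else: print(cv2.minAreaRect(w.astype(np.float32)*1000),cv2.boxPoints(cv2.minAreaRect(w.astype(np.float32)*1000)))
for (u,v,z) in [(185,152,.05),(397,131,.05),(414,268,.05),(196,292,.05),(385,143,.054),(208,279,.054)]: print(u,v,pix(f,u,v,z).round(4),pix(f,u,v).round(4))
x=cv2.resize(im[120:300,180:420],None,fx=3.3,fy=3.3,interpolation=cv2.INTER_CUBIC); cv2.imwrite('pics/crop1.png',x)
E
```

```text
plate [-0.40856682 -0.06519789  0.28877741] rms 0.07754513136960009 1889
medal 2918 z [-0.0177  0.005   0.0255]
((254.68765258789062, 201.79736328125), (59.33763122558594, 60.78361129760742), 73.04570007324219)
circ ((554.9529418945312, 116.19694519042969), 63.62132263183594) ((555.337890625, 116.32152557373047), (123.82196044921875, 125.15196990966797), 99.70327758789062)
-180 75 -18.26 | -165 75 -18.48 | -150 76 -16.68 | -135 79 -12.9 | -120 76 -7.79 | -105 78 -2.7 | -90 76 3.53 | -75 75 9.05 | -60 75 13.9 | -45 74 18.94 | -30 76 22.45 | -15 74 24.19 | 0 75 24.28 | 15 73 24.51 | 30 75 23.37 | 45 76 21.03 | 60 79 18.31 | 75 78 14.33 | 90 75 9.04 | 105 79 3.23 | 120 74 -2.26 | 135 82 -7.74 | 150 80 -12.1 | 165 77 -15.63 | 
[(np.float64(1.3899402586040624e-05), 6, np.float64(4.63165), np.float64(28.65459), np.float64(-31.45499)), (np.float64(1.3944152348827194e-05), 9, np.float64(4.64431), np.float64(28.60452), np.float64(-31.49491)), (np.float64(1.4623317376908041e-05), 3, np.float64(4.61164), np.float64(28.64092), np.float64(-31.30235)), (np.float64(1.4703299350047197e-05), 12, np.float64(4.64829), np.float64(28.50072), np.float64(-31.42525))] (np.float64(0.00014651723396657586), 96, np.float64(3.15382), np.float64(4.23153), np.float64(2.91486))
gauge 504 z [-0.0449 -0.0205  0.0145]
((532.9356689453125, -81.75385284423828), (103.61354064941406, 20.905010223388672), 5.770821571350098) [[480.34042 -76.56348]
 [482.44247 -97.36253]
 [585.5309  -86.94423]
 [583.42883 -66.14517]]
185 152 [0.6618 0.2671 0.05  ] [0.6609 0.2665 0.0525]
397 131 [ 0.7178 -0.1773  0.05  ] [ 0.7376 -0.1846 -0.0011]
414 268 [ 0.4261 -0.2102  0.05  ] [ 0.4262 -0.2103  0.0492]
196 292 [0.369  0.2281 0.05  ] [0.3693 0.2287 0.047 ]
385 143 [ 0.6891 -0.1514  0.054 ] [ 0.69   -0.1517  0.0516]
208 279 [0.3952 0.2047 0.054 ] [0.3951 0.2044 0.0555]
```

View pics/crop1.png

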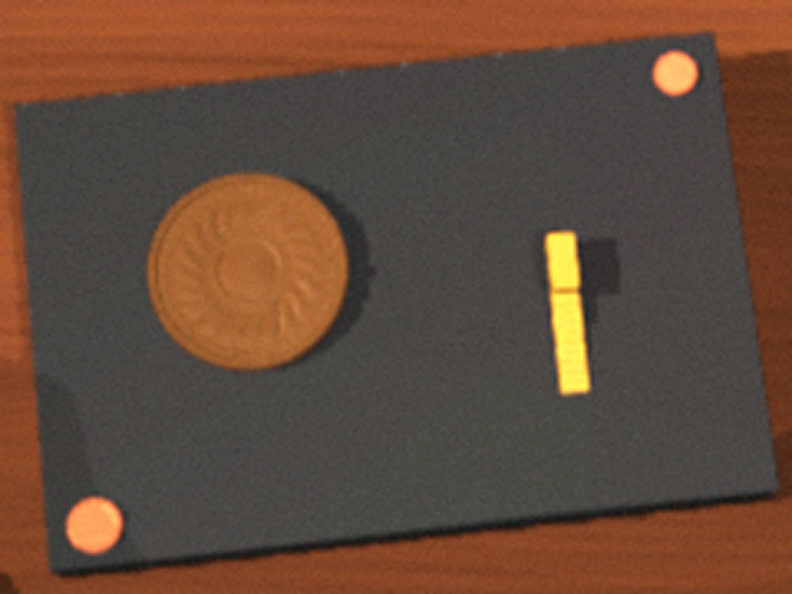

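The crop confirms the medal at crop (248,271), and the gauge's grip at (563,262) with its thin end at (573,392). The plate fit failed because missing depth readings went into it, so I'll redo it filtered.

```bash
cat > fit.py <<'E'
from h import *
def an(f,ctr,box,verbose=True):
    P=cloud(f); ok=(f['range_z']>0)
    xy=P[...,:2]; 
    inp=ok&(abs(P[...,2]-.05)<.012)
    hsv=cv2.cvtColor(f['img'],cv2.COLOR_BGR2HSV)
    rr=np.hypot(P[...,0]-ctr[0],P[...,1]-ctr[1])
    g=inp&(hsv[...,2]<95)&(hsv[...,1]<90)&(P[...,0]>.42)&(P[...,0]<.66)&(P[...,1]>-.17)&(P[...,1]<.22)&(rr>.08)
    pl=P[g];
    for _ in range(3):
        A=np.c_[pl[:,:2],np.ones(len(pl))]; c=np.linalg.lstsq(A,pl[:,2],rcond=None)[0]; e=pl[:,2]-A@c; pl=pl[abs(e)<3*e.std()]
    H=P[...,2]-(P[...,0]*c[0]+P[...,1]*c[1]+c[2])
    print('plate',c,'rms',e.std(),len(pl))
    k=ok&(rr<.0605)&(H>.005)&(H<.02)
    X=P[k][:,:2]-ctr; h=H[k]; r=rr[k]; a=np.degrees(np.arctan2(X[:,1],X[:,0]))
    print('n',k.sum()); 
    for b in range(-180,180,20):
        s=(r>.045)&(abs((a-b+180)%360-180)<12); print(b,s.sum(),(h[s].mean()*1000).round(2),end=' | ')
    best=[]
    for t in range(0,180,3):
        n=np.array([np.cos(np.radians(t)),np.sin(np.radians(t))]); d=X@n
        B=np.c_[np.ones(len(d)),np.maximum(d-.012,0),np.maximum(-d-.012,0)]
        co,res,*_=np.linalg.lstsq(B,h,rcond=None); best.append((float(np.sqrt(res[0]/len(d))*1000),t,(co*[1000,50.5,50.5]).round(2)))
    best.sort(key=lambda q:q[0]); print(); print(*best[:3],best[-1],sep='\n')
    return H
E
python3 - <<'E'
from fit import *
f=load('top'); H=an(f,np.array([.5555,.1163]),None)
f=load('side'); print('SIDE'); an(f,np.array([.5555,.1163]),None)
f=load('top'); print((H[190:245:4,345:360:2]*1000).round(0))
for u,v,z in [(350,191,.074),(350,208,.074),(353,238.5,.0515),(349,238.7,.0515),(358,238,.0515),(350,199,.074)]: print(u,v,pix(f,u,v,z).round(4))
E
```

```text
plate [-0.00026847 -0.00137643  0.04948528] rms 0.002304129235686327 16281
n 2558
-180 72 8.7 | -160 76 8.97 | -140 80 9.97 | -120 83 10.96 | -100 82 11.76 | -80 82 11.95 | -60 74 11.42 | -40 81 10.97 | -20 78 10.02 | 0 61 8.42 | 20 72 8.54 | 40 77 8.98 | 60 78 10.0 | 80 80 10.87 | 100 78 10.67 | 120 75 10.62 | 140 80 10.26 | 160 78 9.54 | 
(2.198302878403223, 102, array([8.68, 2.69, 4.12]))
(2.1991555381172514, 105, array([8.68, 2.69, 4.11]))
(2.201147165947203, 99, array([8.69, 2.66, 4.1 ]))
(2.414154208519906, 162, array([ 9.75, -0.34,  0.3 ]))
SIDE
plate [0.00058924 0.00113709 0.04901158] rms 0.0011256888279306278 8341
n 1634
-180 47 8.36 | -160 46 8.31 | -140 47 9.33 | -120 50 10.75 | -100 42 11.7 | -80 43 12.02 | -60 44 11.65 | -40 46 11.19 | -20 48 9.95 | 0 50 8.61 | 20 50 8.41 | 40 46 8.57 | 60 48 9.52 | 80 50 10.14 | 100 48 10.29 | 120 48 10.31 | 140 50 9.85 | 160 47 9.05 | 
(1.1979282802938902, 105, array([8.39, 2.57, 4.66]))
(1.1979293299869553, 102, array([8.39, 2.57, 4.66]))
(1.2051792811814044, 108, array([8.4 , 2.54, 4.63]))
(1.5904374701648238, 45, array([ 9.48, -0.58
[... 821 characters left out ...]
0
  -2.000e+00  3.000e+00]
 [-1.000e+00 -2.000e+00  5.000e+00  9.000e+00  8.000e+00  5.000e+00
  -0.000e+00 -0.000e+00]
 [-4.000e+00 -1.000e+00 -0.000e+00  5.000e+00  3.000e+00  4.000e+00
  -1.000e+00  2.000e+00]
 [ 2.000e+00  2.000e+00 -2.000e+00  1.000e+00  1.000e+00  3.000e+00
   4.000e+00  2.000e+00]
 [ 5.000e+00 -2.000e+00  1.000e+00  5.000e+00  0.000e+00 -2.000e+00
   0.000e+00  5.000e+00]
 [ 0.000e+00  2.000e+00  1.000e+00  0.000e+00 -0.000e+00 -2.000e+00
  -1.000e+00  2.000e+00]]
350 191 [ 0.578  -0.0776  0.074 ]
350 208 [ 0.5425 -0.0779  0.074 ]
353 238.5 [ 0.4842 -0.0859  0.0515]
349 238.7 [ 0.4836 -0.0777  0.0515]
358 238 [ 0.4855 -0.0961  0.0515]
350 199 [ 0.5613 -0.0777  0.074 ]
```

The depth fit from both cameras agrees. The strip runs at about 14°, and the raised sides face about −76° (gap around 4.3 mm, towards the gauge) and +104° (about 2.7 mm). I'll press at −76° first, so I work out the tool axes and targets.

```bash
cat > go.py <<'E'
import sys
from h import *
from scipy.spatial.transform import Rotation as R
def rot(s): q=s['tool_rot']; return R.from_quat([q[1],q[2],q[3],q[0]])
def delta(target,yaw=None):
    """units of shift in tool axes (current frame), turn of tool x to world yaw(deg)"""
    s=manip.state(); r=rot(s); M=r.as_matrix()
    print('t',round(s['time'],2),'pos',s['tool_pos'].round(4),'F',s['contact_force'].round(2),'w',round(s['gripper_width'],3))
    print('x',M[:,0].round(3),'y',M[:,1].round(3),'z',M[:,2].round(3),'xyaw',np.degrees(np.arctan2(M[1,0],M[0,0])).round(1),'q6',s['joint_pos'][5].round(3))
    # levelled tool: y exactly down
    if yaw is None: yaw=np.degrees(np.arctan2(M[1,0],M[0,0]))
    c,n=np.cos(np.radians(yaw)),np.sin(np.radians(yaw))
    X=np.array([c,n,0]);Y=np.array([0,0,-1.]);G=R.from_matrix(np.c_[X,Y,np.cross(X,Y)])
    print('shift units',(M.T@(np.array(target)-s['tool_pos'])/.025).round(3),'turn units',(np.degrees((r.inv()*G).as_rotvec())/5).round(3))
if __name__=='__main__':
    a=[float(v) for v in sys.argv[1:]]; delta(a[:3],a[3] if len(a)>3 else None)
E
python3 go.py .568 .066 .10
```

```text
t 0.1 pos [ 0.2408 -0.5761  0.2302] F [-0.14  1.5  -0.43] w 1.005
x [ 0.386 -0.923 -0.002] y [-0.001  0.002 -1.   ] z [0.923 0.386 0.   ] xyaw -67.3 q6 -0.119
shift units [-18.644   5.247  21.977] turn units [-0.003 -0.    -0.021]
```

drive_tool(motion=[[[-0.85,0,1],[0,0,0],1],[[-0.85,0,1],[0,0,0],1],[[-0.85,0,1],[0,0,0],1],[[-0.85,0,1],[0,0,0],1],[[-0.85,0,1],[0,0,0],1],[[-0.85,0,1],[0,0,0],1],[[-0.85,0,1],[0,0,0],1],[[-0.85,0,1],[0,0,0],1],[[-0.85,0,1],[0,0,0],1],[[-0.85,0,1],[0,0,0],1],[[-0.85,0,1],[0,0,0],1],[[-0.85,0,1],[0,0,0],1]])

```text
time: 1.3
tool_pos: [0.4196, -0.2243, 0.2308]
tool_rot: [0.589, -0.589, 0.392, -0.392]
contact_force: [-0.2, -0.6, -0.2]
gripper_width: 0.001
```

drive_tool(motion=[[[-0.85,0,1],[0,0,0],1],[[-0.85,0,1],[0,0,0],1],[[-0.85,0,1],[0,0,0],1],[[-0.85,0,1],[0,0,0],1],[[-0.85,0.4,1],[0,0,0],1],[[-0.85,0.5,1],[0,0,0],1],[[-0.85,0.5,1],[0,0,0],1],[[-0.85,0.5,1],[0,0,0],1],[[-0.85,0.5,1],[0,0,0],1],[[-0.85,0.5,1],[0,0,0],1],[[0,0.5,0],[0,0,0],1],[[0,0,0],[0,0,0],1]])

```text
time: 2.5
tool_pos: [0.5663, 0.0671, 0.1433]
tool_rot: [-0.588, 0.59, -0.393, 0.39]
contact_force: [-0.8, 0.1, -0.1]
gripper_width: -0.001
```

```bash
python3 go.py .568 .0658 .07
```

```text
t 2.5 pos [0.5663 0.0671 0.1433] F [-0.76  0.06 -0.05] w -0.001
x [ 0.387 -0.922 -0.002] y [-0.006 -0.    -1.   ] z [ 0.922  0.387 -0.005] xyaw -67.2 q6 1.161
shift units [0.078 2.931 0.057] turn units [ 0.061  0.    -0.021]
```

drive_tool(motion=[[[0.08,0.8,0.06],[0,0,0],1],[[0,0.8,0],[0,0,0],1],[[0,0.8,0],[0,0,0],1],[[0,0.5,0],[0,0,0],1],[[0,0,0],[0,0,0],1],[[0,0,0],[0,0,0],1]])

```text
time: 3.1
tool_pos: [0.5706, 0.0649, 0.0745]
tool_rot: [0.588, -0.588, 0.392, -0.392]
contact_force: [1.1, -0.3, -0.1]
gripper_width: -0.002
```

drive_tool(motion=[[[0,0.04,0],[0,0,0],1],[[0,0.04,0],[0,0,0],1],[[0,0.04,0],[0,0,0],1],[[0,0.04,0],[0,0,0],1],[[0,0,0],[0,0,0],1]])

```text
time: 3.6
tool_pos: [0.5703, 0.0655, 0.0697]
tool_rot: [-0.589, 0.589, -0.392, 0.392]
contact_force: [-1.0, 0.1, -0.1]
gripper_width: 0.002
```

drive_tool(motion=[[[0,0.04,0],[0,0,0],1],[[0,0,0],[0,0,0],1]])

```text
time: 3.8
tool_pos: [0.5703, 0.0655, 0.0686]
tool_rot: [-0.589, 0.589, -0.392, 0.392]
contact_force: [-0.7, 0.3, -0.2]
gripper_width: 0.006
```

drive_tool(motion=[[[0,0.04,0],[0,0,0],1],[[0,0,0],[0,0,0],1]])

```text
time: 4.0
tool_pos: [0.5703, 0.0655, 0.0676]
tool_rot: [-0.589, 0.589, -0.392, 0.392]
contact_force: [0.1, 1.0, -0.5]
gripper_width: -0.003
```

drive_tool(motion=[[[0,0.04,0],[0,0,0],1],[[0,0.04,0],[0,0,0],1],[[0,0.04,0],[0,0,0],1],[[0,0,0],[0,0,0],1]])

```text
time: 4.4
tool_pos: [0.5702, 0.0655, 0.0646]
tool_rot: [-0.588, 0.589, -0.392, 0.392]
contact_force: [-0.3, -0.0, 0.3]
gripper_width: -0.001
```

drive_tool(motion=[[[0,0.04,0],[0,0,0],1],[[0,0,0],[0,0,0],1]])

```text
time: 4.6
tool_pos: [0.5703, 0.0655, 0.0637]
tool_rot: [-0.588, 0.589, -0.392, 0.392]
contact_force: [0.1, 0.3, 0.2]
gripper_width: 0.003
```

drive_tool(motion=[[[0,0.03,0],[0,0,0],1],[[0,0,0],[0,0,0],1]])

```text
time: 4.8
tool_pos: [0.5705, 0.0655, 0.0633]
tool_rot: [0.589, -0.589, 0.392, -0.392]
contact_force: [-0.9, -0.5, 1.2]
gripper_width: 0.002
```

drive_tool(motion=[[[0,0.03,0],[0,0,0],1],[[0,0,0],[0,0,0],1]])

```text
time: 5.0
tool_pos: [0.5705, 0.0653, 0.0626]
tool_rot: [-0.589, 0.589, -0.392, 0.392]
contact_force: [-1.6, -0.5, 1.8]
gripper_width: -0.004
```

Contact at about z = 0.0635 (rim top 13 mm up, as expected). I'll take a picture for reference, then keep pressing.

drive_tool(motion=[[[0,0.03,0],[0,0,0],1],[[0,0,0],[0,0,0],1]])

```text
time: 5.2
tool_pos: [0.5705, 0.0652, 0.0617]
tool_rot: [-0.588, 0.589, -0.392, 0.392]
contact_force: [-0.5, -2.5, 3.0]
gripper_width: -0.002
```

drive_tool(motion=[[[0,0.03,0],[0,0,0],1],[[0,0,0],[0,0,0],1]])

```text
time: 5.4
tool_pos: [0.5707, 0.0653, 0.0609]
tool_rot: [0.589, -0.588, 0.392, -0.392]
contact_force: [0.4, -1.6, 2.1]
gripper_width: 0.0
```

drive_tool(motion=[[[0,0.03,0],[0,0,0],1],[[0,0,0],[0,0,0],1]])

```text
time: 5.6
tool_pos: [0.5706, 0.0654, 0.0602]
tool_rot: [0.589, -0.588, 0.392, -0.392]
contact_force: [-0.1, -2.3, 2.2]
gripper_width: 0.002
```

```bash
python3 - <<'E'
from fit import *
f=grab('side'); an(f,np.array([.5555,.1163]),None); print(manip.state()['contact_force'],manip.state()['tool_pos'])
E
```

```text
plate [0.00054597 0.0010767  0.04904008] rms 0.001098384362437444 7796
n 1518
-180 45 9.6 | -160 51 8.4 | -140 49 8.55 | -120 47 8.89 | -100 46 9.49 | -80 38 11.56 | -60 23 8.99 | -40 45 8.94 | -20 47 8.57 | 0 49 8.37 | 20 45 9.15 | 40 46 10.67 | 60 43 12.43 | 80 45 13.74 | 100 42 14.27 | 120 45 14.06 | 140 42 13.12 | 160 41 11.86 | 
(1.4994639334831756, 105, array([8.91, 7.3 , 0.83]))
(1.5041984604897505, 108, array([8.92, 7.28, 0.81]))
(1.5046518708127994, 102, array([8.91, 7.28, 0.83]))
(2.231773810661634, 9, array([10.62, -1.99, -1.41]))
[ 0.89209285 -0.717939    3.22910309] [0.57065055 0.06542057 0.06020971]
```

The medal tips about 0.08 rad onto the −76° side at 2–3 N: the +104° rim rose from 10.3 to 14.3 mm and the finger sank about 3.4 mm. I release it gently and go to the gauge.

drive_tool(motion=[[[0,-0.04,0],[0,0,0],1],[[0,-0.04,0],[0,0,0],1],[[0,-0.04,0],[0,0,0],1],[[0,-0.06,0],[0,0,0],1],[[0,-0.1,0],[0,0,0],1],[[0,-0.5,0],[0,0,0],1],[[0,-0.8,0],[0,0,0],1],[[0,-0.8,0],[0,0,0],1],[[0.5,-0.5,-0.25],[0,-1,0],1]])

```text
time: 6.55
tool_pos: [0.5702, 0.0524, 0.1347]
tool_rot: [0.606, -0.605, 0.364, -0.365]
contact_force: [-0.1, -0.2, 0.4]
gripper_width: -0.001
```

drive_tool(motion=[[[0,0,0],[0,-1,0],0.2],[[0,0,0],[0,-1,0],0.2],[[0,0,0],[0,-1,0],0.2],[[0,0,0],[0,-1,0],0.2],[[0,0,0],[0,-1,0],0.2],[[0,0,0],[0,-1,0],0.2],[[0,0,0],[0,-1,0],0.2],[[0,0,0],[0,-1,0],0.2],[[0,0,0],[0,-1,0],0.2],[[0,0,0],[0,-1,0],0.2],[[0,0,0],[0,-1,0],0.2],[[0,0,0],[0,-1,0],0.2]])

```text
time: 7.75
tool_pos: [0.5694, 0.0516, 0.1329]
tool_rot: [0.707, -0.707, 0.013, -0.013]
contact_force: [0.3, -0.2, -0.6]
gripper_width: 0.406
```

drive_tool(motion=[[[0,0,0],[0,-1,0],0.2],[[0,0,0],[0,-1,0],0.2],[[0,0,0],[0,-1,0],0.2],[[0,0,0],[0,-1,0],0.2],[[0,0,0],[0,-1,0],0.2],[[0,0,0],[0,-1,0],0.2],[[0,0,0],[0,-1,0],0.2],[[0,0,0],[0,-1,0],0.2],[[0,0,0],[0,-1,0],0.2],[[0,0,0],[0,-1,0],0.2],[[0,0,0],[0,-1,0],0.2],[[0,0,0],[0,-1,0],0.2]])

```text
time: 8.95
tool_pos: [0.5694, 0.0516, 0.1328]
tool_rot: [-0.619, 0.619, 0.342, -0.342]
contact_force: [0.2, -0.1, -0.1]
gripper_width: 0.399
```

```bash
python3 go.py .560 -.0778 .10 96.5
```

```text
t 8.95 pos [0.5694 0.0516 0.1328] F [ 0.16 -0.09 -0.06] w 0.399
x [0.532 0.847 0.   ] y [ 0.  0. -1.] z [-0.847  0.532 -0.   ] xyaw 57.9 q6 -1.05
shift units [-4.583  1.313 -2.432] turn units [ 3.000e-03 -7.724e+00  1.000e-03]
```

drive_tool(motion=[[[-0.92,0,-0.49],[0,0,0],0.2],[[-0.92,0,-0.49],[0,0,0],0.2],[[-0.92,0,-0.49],[0,0,0],0.2],[[-0.92,0,-0.49],[0,0,0],0.2],[[-0.9,0,-0.47],[0,0,0],0.2],[[0,0.2,0],[0,-1,0],0.2],[[0,0.2,0],[0,-1,0],0.2],[[0,0.2,0],[0,-1,0],0.2],[[0,0.2,0],[0,-1,0],0.2],[[0,0.2,0],[0,-1,0],0.2],[[0,0.2,0],[0,-1,0],0.2],[[0,0.1,0],[0,-1,0],0.2]])

```text
time: 10.15
tool_pos: [0.5593, -0.0776, 0.0998]
tool_rot: [0.487, -0.487, -0.512, 0.512]
contact_force: [-0.1, 0.4, -0.1]
gripper_width: 0.4
```

drive_tool(motion=[[[0,0,0],[0,-0.7,0],0.2],[[0,0,0],[0,0,0],0.2],[[0,0,0],[0,0,0],0.2]])

```text
time: 10.45
tool_pos: [0.5597, -0.0777, 0.1001]
tool_rot: [-0.473, 0.473, 0.526, -0.526]
contact_force: [0.2, 0.3, 0.2]
gripper_width: 0.399
```

```bash
python3 go.py .560 -.0778 .056 96.5; python3 - <<'E'
from fit import *
f=grab('side'); an(f,np.array([.5555,.1163]),None)
x=cv2.resize(f['img'][180:330,180:380],None,fx=4,fy=4,interpolation=cv2.INTER_CUBIC); cv2.imwrite('pics/s2.png',x)
P=cloud(f)
E
```

```text
t 10.45 pos [ 0.5597 -0.0777  0.1001] F [0.17 0.33 0.22] w 0.399
x [-0.106  0.994 -0.   ] y [ 0.001 -0.    -1.   ] z [-0.994 -0.106 -0.001] xyaw 96.1 q6 -1.947
shift units [-0.004  1.766 -0.012] turn units [ 0.006 -0.079 -0.002]
plate [0.0003924  0.00113545 0.0491259 ] rms 0.0011037015100410874 8119
n 1649
-180 47 8.57 | -160 52 8.5 | -140 52 9.4 | -120 50 10.76 | -100 46 11.48 | -80 44 11.87 | -60 46 11.6 | -40 50 10.86 | -20 53 9.61 | 0 50 8.51 | 20 49 8.27 | 40 45 8.76 | 60 43 9.77 | 80 51 10.37 | 100 54 10.52 | 120 48 10.26 | 140 53 9.92 | 160 52 9.19 | 
(1.1804484244112752, 102, array([8.46, 2.57, 4.31]))
(1.1838504563526437, 105, array([8.46, 2.56, 4.29]))
(1.1843613742910806, 99, array([8.46, 2.55, 4.29]))
(1.5395914409472962, 162, array([ 9.53, -0.56,  0.16]))
```

View pics/s2.png

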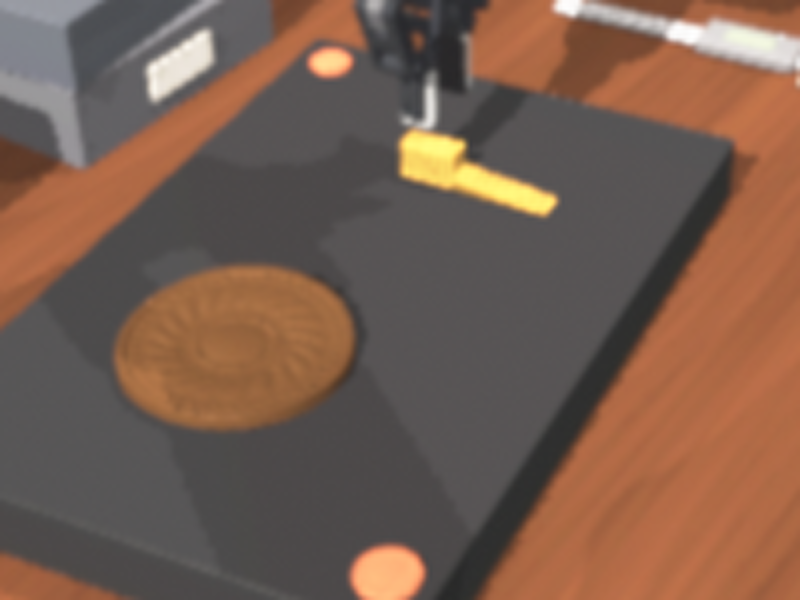

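The medal fell back where it was, and the gripper is over the grip at crop (430,155). I go down and grip.

drive_tool(motion=[[[0,0.5,0],[0,0,0],0.2],[[0,0.5,0],[0,0,0],0.2],[[0,0.5,0],[0,0,0],0.2],[[0,0.22,0],[0,0,0],0.2],[[0,0,0],[0,0,0],0.2],[[0,0,0],[0,0,0],0.4],[[0,0,0],[0,0,0],0.5],[[0,0,0],[0,0,0],0.6],[[0,0,0],[0,0,0],1],[[0,0,0],[0,0,0],1],[[0,0,0],[0,0,0],1],[[0,0,0],[0,0,0],1]])

```text
time: 11.7
tool_pos: [0.5602, -0.0779, 0.0575]
tool_rot: [-0.472, 0.473, 0.526, -0.526]
contact_force: [-1.0, 0.1, 5.1]
gripper_width: 0.17
```

```bash
python3 go.py .5836 .0038 .057 14
```

```text
t 11.7 pos [ 0.5602 -0.0779  0.0575] F [-0.97  0.12  5.11] w 0.17
x [-0.108  0.994 -0.001] y [ 0.002 -0.    -1.   ] z [-0.994 -0.108 -0.001] xyaw 96.2 q6 -1.948
shift units [ 3.149  0.021 -1.282] turn units [1.9000e-02 1.6435e+01 6.0000e-03]
```

drive_tool(motion=[[[0,-0.12,0],[0,0,0],1],[[0,0,0],[0,1,0],1],[[0,0,0],[0,1,0],1],[[0,0,0],[0,1,0],1],[[0,0,0],[0,1,0],1],[[0,0,0],[0,1,0],1],[[0,0,0],[0,1,0],1],[[0,0,0],[0,1,0],1],[[0,0,0],[0,1,0],1],[[0,0,0],[0,1,0],1],[[0,0,0],[0,1,0],1]])

```text
time: 12.8
tool_pos: [0.5584, -0.0774, 0.0583]
tool_rot: [0.652, -0.65, -0.275, 0.277]
contact_force: [0.7, -0.1, -1.9]
gripper_width: 0.176
```

drive_tool(motion=[[[0,0,0],[0,1,0],1],[[0,0,0],[0,1,0],1],[[0,0,0],[0,1,0],1],[[0,0,0],[0,1,0],1],[[0,0,0],[0,1,0],1],[[0,0,0],[0,1,0],1],[[0,0,0],[0,0.4,0],1],[[0,0,0],[0,0,0],1],[[0,0,0],[0,0,0],1]])

```text
time: 13.7
tool_pos: [0.5588, -0.0775, 0.0588]
tool_rot: [0.702, -0.701, -0.087, 0.088]
contact_force: [0.4, -0.8, -1.8]
gripper_width: 0.169
```

```bash
python3 go.py .593 -.034 .0585 14
```

```text
t 13.7 pos [ 0.5588 -0.0775  0.0588] F [ 0.42 -0.84 -1.76] w 0.169
x [ 0.969  0.246 -0.001] y [-0.001  0.    -1.   ] z [-0.246  0.969  0.001] xyaw 14.2 q6 -0.518
shift units [1.752 0.01  1.351] turn units [-0.009  0.044 -0.015]
```

drive_tool(motion=[[[0.6,0,0.45],[0,0,0],1],[[0.6,0,0.45],[0,0,0],1],[[0.55,0,0.45],[0,0,0],1],[[0,0,0],[0,0,0],1],[[0,0,0],[0,0,0],1]])

```text
time: 14.2
tool_pos: [0.5938, -0.0337, 0.0594]
tool_rot: [-0.702, 0.702, 0.088, -0.088]
contact_force: [-0.7, 0.7, -0.3]
gripper_width: 0.167
```

```bash
python3 go.py .593 -.034 .057 14; python3 - <<'E'
from h import *
f=grab('top'); cv2.imwrite('pics/t3.png',cv2.resize(f['img'][140:290,190:390],None,fx=4,fy=4,interpolation=cv2.INTER_CUBIC))
f=grab('side'); cv2.imwrite('pics/s3.png',cv2.resize(f['img'][195:295,190:340],None,fx=5,fy=5,interpolation=cv2.INTER_CUBIC))
E
```

```text
t 14.2 pos [ 0.5938 -0.0337  0.0594] F [-0.67  0.65 -0.33] w 0.167
x [ 0.969  0.246 -0.001] y [-0.001 -0.    -1.   ] z [-0.246  0.969 -0.   ] xyaw 14.3 q6 -0.43
shift units [-0.035  0.095 -0.005] turn units [ 0.002  0.054 -0.007]
```

View pics/t3.png

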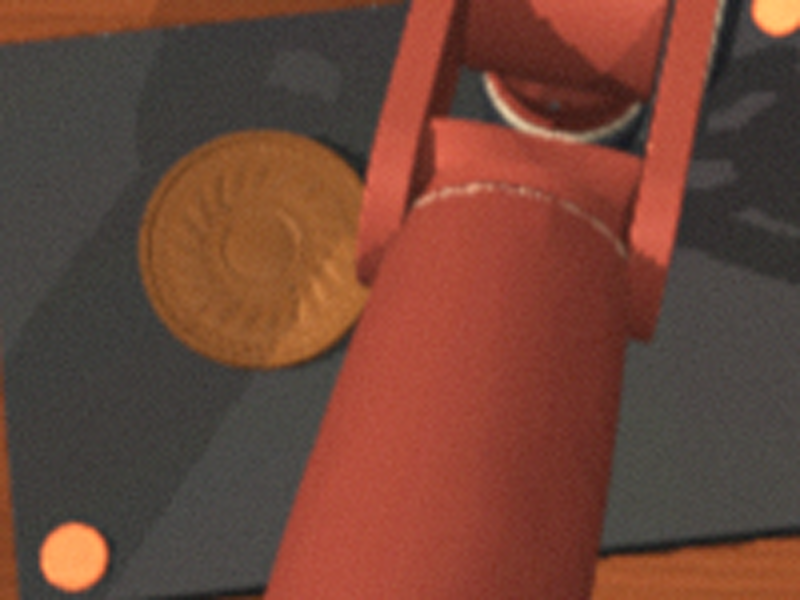

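View pics/s3.png

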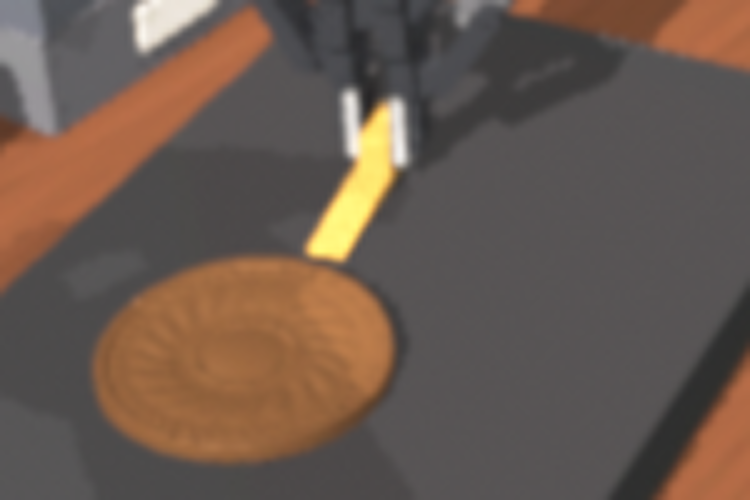

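The side view shows the gauge held square to the raised rim, with its thin end at crop (327,252). I check that point, then lower it.

```bash
python3 - <<'E'
from h import *
f=load('side'); c=np.array([.5555,.1163])
for u,v in [(307,250),(345,260),(326,255)]:
    p=pix(f,190+u/5,195+v/5,.053); d=p[:2]-c; print(p.round(4),np.hypot(*d).round(4),np.degrees(np.arctan2(d[1],d[0])).round(1))
p=np.array([.5938,-.0337])+.0775*np.array([-.246,.969]); d=p-c; print('pred',p,np.hypot(*d),np.degrees(np.arctan2(d[1],d[0])))
# medal circle in side image: rim top ellipse -> world at z .061
im=f['img'];hsv=cv2.cvtColor(im,cv2.COLOR_BGR2HSV); k=((hsv[...,1]>110)&(hsv[...,0]>5)&(hsv[...,0]<17)).astype(np.uint8); k[:244]=0;k[290:]=0;k[:,:206]=0;k[:,272:]=0
P=cloud(f); rr=np.hypot(P[...,0]-c[0],P[...,1]-c[1]); k=((P[...,2]>.0555)&(P[...,2]<.07)&(rr<.075)&(hsv[...,1]>110)).astype(np.uint8)
cn=max(cv2.findContours(k,0,1)[0],key=cv2.contourArea)[:,0].astype(float)
w=np.array([pix(f,*q,.060)[:2] for q in cn],np.float32)*1000; print(cv2.fitEllipse(w))
E
```

```text
[0.5809 0.0424 0.053 ] 0.0781 -71.0
[0.5619 0.0393 0.053 ] 0.0773 -85.3
[0.5714 0.0408 0.053 ] 0.0771 -78.1
pred [0.574735  0.0413975] 0.0773328502723778 -75.59762702790636
((553.615478515625, 119.80191040039062), (123.12078857421875, 127.79109191894531), 31.37353515625)
```

drive_tool(motion=[[[-0.03,0.03,0],[0,0,0],1],[[0,0.03,0],[0,0,0],1],[[0,0,0],[0,0,0],1],[[0,0,0],[0,0,0],1]])

```text
time: 14.7
tool_pos: [0.5928, -0.0347, 0.058]
tool_rot: [0.702, -0.702, -0.087, 0.087]
contact_force: [-0.2, 0.3, -1.4]
gripper_width: 0.167
```

drive_tool(motion=[[[0,0.02,0],[0,0,0],1],[[0,0,0],[0,0,0],1],[[0,0,0],[0,0,0],1]])

```text
time: 15.0
tool_pos: [0.5929, -0.0345, 0.0575]
tool_rot: [0.702, -0.702, -0.087, 0.087]
contact_force: [0.4, -0.5, -1.2]
gripper_width: 0.169
```

drive_tool(motion=[[[0,0.02,0],[0,0,0],1],[[0,0,0],[0,0,0],1],[[0,0,0],[0,0,0],1]])

```text
time: 15.3
tool_pos: [0.5931, -0.0345, 0.0575]
tool_rot: [-0.702, 0.702, 0.087, -0.087]
contact_force: [-2.0, -0.0, 2.3]
gripper_width: 0.168
```

drive_tool(motion=[[[0,0.02,0],[0,0,0],1],[[0,0,0],[0,0,0],1],[[0,0,0],[0,0,0],1]])

```text
time: 15.6
tool_pos: [0.5931, -0.0345, 0.0575]
tool_rot: [-0.702, 0.702, 0.087, -0.087]
contact_force: [-3.1, 0.7, 6.2]
gripper_width: 0.167
```

Seated. I back off the excess press and slide in 25 mm, to about 10 mm inside the rim, which still clears the gap.

drive_tool(motion=[[[0,-0.02,0],[0,0,0],1],[[0,0,0.2],[0,0,0],1],[[0,0,0.2],[0,0,0],1],[[0,0,0.2],[0,0,0],1],[[0,0,0.2],[0,0,0],1],[[0,0,0.15],[0,0,0],1],[[0,0,0],[0,0,0],1],[[0,0,0],[0,0,0],1]])

```text
time: 16.4
tool_pos: [0.5873, -0.0107, 0.0575]
tool_rot: [0.702, -0.701, -0.088, 0.087]
contact_force: [0.7, 1.2, 5.0]
gripper_width: 0.167
```

drive_tool(motion=[[[0,0,0],[0,0,0],0.5],[[0,0,0],[0,0,0],0.4],[[0,0,0],[0,0,0],0.3],[[0,0,0],[0,0,0],0.2],[[0,0,0],[0,0,0],0.2],[[0,0,0],[0,0,0],0.2]])

```text
time: 17.0
tool_pos: [0.587, -0.0114, 0.0569]
tool_rot: [0.702, -0.702, -0.087, 0.087]
contact_force: [0.3, 0.2, 0.6]
gripper_width: 0.397
```

```bash
python3 go.py .593 -.034 .057 14; python3 - <<'E'
from fit import *
f=grab('side'); an(f,np.array([.5555,.1163]),None)
cv2.imwrite('pics/s4.png',cv2.resize(f['img'][195:295,190:340],None,fx=5,fy=5,interpolation=cv2.INTER_CUBIC))
E
```

```text
t 17.0 pos [ 0.587  -0.0114  0.0569] F [0.26 0.18 0.59] w 0.397
x [ 0.97   0.245 -0.   ] y [-0.  0. -1.] z [-0.245  0.97   0.   ] xyaw 14.2 q6 -0.394
shift units [ 0.011 -0.004 -0.934] turn units [-0.002  0.035 -0.003]
plate [0.00060016 0.00106932 0.04902168] rms 0.001103895803837811 7786
n 1633
-180 47 8.23 | -160 50 8.43 | -140 50 9.49 | -120 52 10.65 | -100 47 11.54 | -80 47 11.79 | -60 48 11.69 | -40 49 10.87 | -20 52 10.14 | 0 53 8.65 | 20 49 7.92 | 40 43 8.32 | 60 48 9.55 | 80 51 10.18 | 100 46 10.46 | 120 48 10.5 | 140 50 9.89 | 160 46 9.1 | 
(1.198115325767646, 105, array([8.3 , 2.68, 4.64]))
(1.2015162501795746, 108, array([8.3 , 2.68, 4.62]))
(1.20174099265585, 102, array([8.3 , 2.65, 4.62]))
(1.600110914817672, 165, array([ 9.42, -0.48,  0.16]))
```

View pics/s4.png

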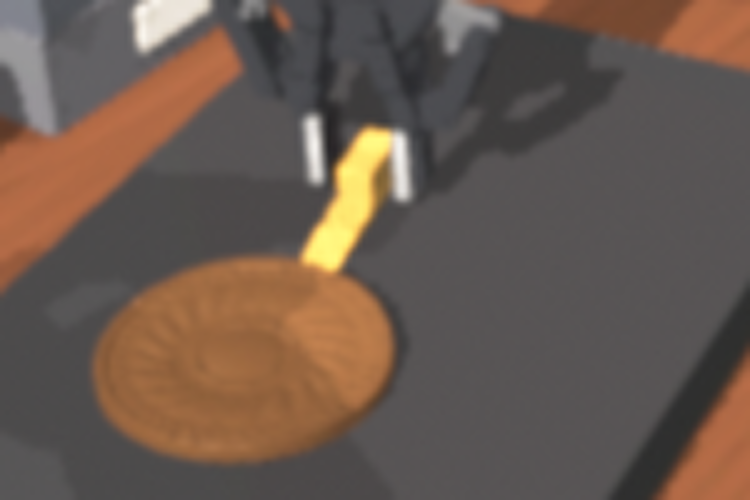

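The gauge is under the rim at crop (322,265), and the medal heights are unchanged. I go behind the gauge with closed fingers for a gentle push.

drive_tool(motion=[[[0,-0.4,0],[0,0,0],0.2],[[0,-0.6,0],[0,0,0],0.2],[[0,-0.6,0],[0,0,0],0.2],[[0,-0.2,-0.6],[0,0,0],1],[[0,0,-0.6],[0,0,0],1],[[0,0,-0.5],[0,0,0],1],[[0,0,0],[0,0,0],1],[[0,0.6,0],[0,0,0],1],[[0,0.6,0],[0,0,0],1],[[0,0.55,0],[0,0,0],1],[[0,0,0],[0,0,0],1],[[0,0,0],[0,0,0],1]])

```text
time: 18.25
tool_pos: [0.5968, -0.0521, 0.057]
tool_rot: [0.702, -0.701, -0.087, 0.088]
contact_force: [0.8, 0.3, -0.1]
gripper_width: 0.001
```

```bash
cat > ff.py <<'E'
from fit import *
import sys
n=int(sys.argv[1]); F=[];D=[]
for i in range(n):
    f=grab('side'); s=manip.state(); F.append(s['contact_force']); D.append(s['tool_pos'])
F=np.array(F);h=np.array([-.245,.97,0]);p=np.mean(D,0)
print('t',s['time'],'pos',p.round(4),'along',((p-[.587,-.0114,0])@h*1000).round(2),'Fpush',(F@h).mean().round(2),'+-',((F@h).std()/n**.5).round(2),'Fz',F[:,2].mean().round(2))
if len(sys.argv)>2: an(f,np.array([.5555,.1163]),None)
E
python3 ff.py 5
```

```text
t 18.5 pos [ 0.598  -0.0526  0.0589] along -42.62 Fpush 0.02 +- 0.22 Fz 0.5
```

drive_tool(motion=[[[-0.02,0.06,0.15],[0,0,0],1],[[0,0,0.15],[0,0,0],1],[[0,0,0.12],[0,0,0],1],[[0,0,0.08],[0,0,0],1],[[0,0,0.08],[0,0,0],1],[[0,0,0.08],[0,0,0],1],[[0,0,0],[0,0,0],1]])

```text
time: 19.2
tool_pos: [0.593, -0.0365, 0.0568]
tool_rot: [0.702, -0.702, -0.087, 0.087]
contact_force: [-0.5, -0.3, -0.1]
gripper_width: -0.001
```

```bash
python3 ff.py 6
```

```text
t 19.5 pos [ 0.593  -0.0367  0.0568] along -26.03 Fpush -0.3 +- 0.24 Fz 0.2
```

drive_tool(motion=[[[0,0,0.08],[0,0,0],1],[[0,0,0.08],[0,0,0],1],[[0,0,0.08],[0,0,0],1],[[0,0,0],[0,0,0],1]])

```text
time: 19.9
tool_pos: [0.5915, -0.0306, 0.0568]
tool_rot: [0.702, -0.702, -0.087, 0.087]
contact_force: [0.1, 0.1, 0.3]
gripper_width: 0.002
```

```bash
python3 ff.py 8 1; python3 -c "
from h import *
f=load('side'); cv2.imwrite('pics/s5.png',cv2.resize(f['img'][195:295,190:340],None,fx=5,fy=5,interpolation=cv2.INTER_CUBIC))"
```

```text
t 20.3 pos [ 0.5915 -0.0308  0.0568] along -19.95 Fpush 0.19 +- 0.23 Fz 0.09
plate [0.00032853 0.00127273 0.0491552 ] rms 0.0011196106560973597 8023
n 1630
-180 48 8.39 | -160 48 8.5 | -140 51 9.62 | -120 48 10.62 | -100 46 11.44 | -80 47 11.97 | -60 48 11.58 | -40 51 11.06 | -20 54 9.67 | 0 48 8.42 | 20 47 8.2 | 40 44 8.83 | 60 46 9.54 | 80 49 10.23 | 100 50 10.49 | 120 47 10.34 | 140 46 9.87 | 160 48 8.97 | 
(1.1927492238743564, 102, array([8.38, 2.64, 4.58]))
(1.1954407841476058, 105, array([8.38, 2.64, 4.57]))
(1.1983895209180409, 99, array([8.39, 2.6 , 4.56]))
(1.5850585004122657, 162, array([ 9.51, -0.61,  0.16]))
```

View pics/s5.png

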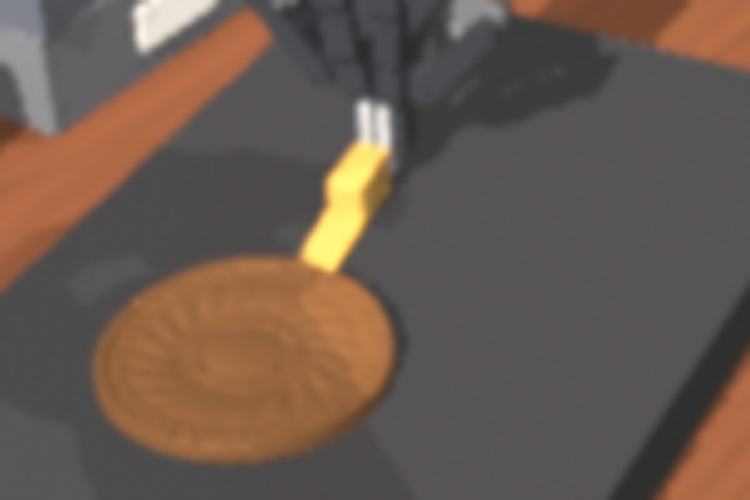

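```bash
cat > gp.py <<'E'
from h import *
h=np.array([-.245,.97]); c=np.array([.5555,.1163])
def pos(f):
    """grip centre along h, from the depth points on the yellow grip top / its colour mask"""
    hsv=cv2.cvtColor(f['img'],cv2.COLOR_BGR2HSV)
    k=(hsv[...,0]>18)&(hsv[...,0]<32)&(hsv[...,1]>120)&(hsv[...,2]>110); k[:,:240]=0;k[:210]=0;k[260:]=0;k[:,280:]=0
    P=cloud(f); q=k&(P[...,2]>.070)&(P[...,2]<.079)
    w=np.array([pix(f,u,v,.0735)[:2] for v,u in np.argwhere(q)]); m=w-c
    s=m@h; t=m@np.array([.97,.245])
    print('top pts',len(s),'along pct',(np.percentile(s,[2,50,98])*1000).round(1),'mean',(s.mean()*1000).round(1),'lat',(t.mean()*1000).round(1),'tip r if mean=ctr',round(-(s.mean()+.0775)*1000,1))
if __name__=='__main__': pos(load('side'))
E
python3 gp.py
```

```text
top pts 59 along pct [-135.5 -118.4 -101.7] mean -118.8 lat -1.5 tip r if mean=ctr 41.3
```

The gauge is about 17 mm inside and touches nothing yet. I go on in fine steps.

drive_tool(motion=[[[0,0,0.04],[0,0,0],1],[[0,0,0.04],[0,0,0],1],[[0,0,0],[0,0,0],1]])

```text
time: 20.6
tool_pos: [0.591, -0.029, 0.0568]
tool_rot: [-0.702, 0.702, 0.087, -0.087]
contact_force: [0.0, -0.4, -0.9]
gripper_width: -0.001
```

```bash
python3 ff.py 10 | head -1; python3 gp.py
```

```text
t 21.1 pos [ 0.591  -0.0289  0.0568] along -18.0 Fpush -0.05 +- 0.15 Fz -0.04
top pts 64 along pct [-133.7 -115.7  -98.2] mean -115.9 lat -1.7 tip r if mean=ctr 38.4
```

drive_tool(motion=[[[0,0,0.04],[0,0,0],1],[[0,0,0],[0,0,0],1]])

```text
time: 21.3
tool_pos: [0.5908, -0.028, 0.0568]
tool_rot: [-0.702, 0.702, 0.087, -0.087]
contact_force: [0.7, -0.2, 0.4]
gripper_width: -0.001
```

```bash
python3 ff.py 12; python3 gp.py
```

```text
t 21.9 pos [ 0.5908 -0.028   0.0568] along -17.06 Fpush -0.28 +- 0.1 Fz 0.09
top pts 60 along pct [-132.4 -115.7  -98.1] mean -115.4 lat -1.9 tip r if mean=ctr 37.9
```

drive_tool(motion=[[[0,0,0.04],[0,0,0],1]])

```text
time: 22.0
tool_pos: [0.5906, -0.0272, 0.0568]
tool_rot: [-0.702, 0.702, 0.087, -0.087]
contact_force: [-0.0, -1.2, -0.3]
gripper_width: -0.0
```

```bash
python3 ff.py 12; python3 gp.py
```

```text
t 22.6 pos [ 0.5905 -0.027   0.0568] along -16.01 Fpush -0.31 +- 0.14 Fz -0.12
top pts 60 along pct [-130.3 -113.5  -96.7] mean -113.4 lat -1.6 tip r if mean=ctr 35.9
```

drive_tool(motion=[[[0,0,0.03],[0,0,0],1]])

```text
time: 22.7
tool_pos: [0.5904, -0.0265, 0.0568]
tool_rot: [-0.702, 0.702, 0.087, -0.087]
contact_force: [0.1, -0.5, -0.1]
gripper_width: -0.001
```

```bash
python3 ff.py 12; python3 gp.py
```

```text
t 23.3 pos [ 0.5904 -0.0263  0.0568] along -15.32 Fpush -0.38 +- 0.13 Fz -0.32
top pts 61 along pct [-130.3 -113.1  -96. ] mean -113.0 lat -1.7 tip r if mean=ctr 35.5
```

drive_tool(motion=[[[0,0,0.03],[0,0,0],1]])

```text
time: 23.4
tool_pos: [0.5902, -0.0257, 0.0568]
tool_rot: [-0.702, 0.702, 0.087, -0.087]
contact_force: [-0.1, -0.9, -0.6]
gripper_width: 0.003
```

```bash
python3 ff.py 10 1; python3 gp.py
```

```text
t 23.9 pos [ 0.5902 -0.0256  0.0568] along -14.51 Fpush -0.13 +- 0.16 Fz 0.03
plate [0.00038295 0.001089   0.04913435] rms 0.0010977472244343331 7999
n 1632
-180 47 8.23 | -160 47 8.33 | -140 48 9.29 | -120 45 10.31 | -100 46 11.27 | -80 45 11.82 | -60 46 11.56 | -40 51 10.86 | -20 50 9.88 | 0 53 8.72 | 20 49 8.2 | 40 45 8.64 | 60 49 9.53 | 80 47 10.12 | 100 51 10.59 | 120 50 10.44 | 140 52 9.75 | 160 47 9.29 | 
(1.1722499448322128, 105, array([8.37, 2.53, 4.38]))
(1.1756009267633198, 108, array([8.37, 2.52, 4.37]))
(1.1762449589206352, 102, array([8.37, 2.52, 4.36]))
(1.5414440002089902, 165, array([ 9.44, -0.56,  0.22]))
top pts 62 along pct [-130.  -112.1  -96.7] mean -112.5 lat -1.8 tip r if mean=ctr 35.0
```

drive_tool(motion=[[[0,0,0.03],[0,0,0],1]])

```text
time: 24.0
tool_pos: [0.59, -0.025, 0.0568]
tool_rot: [-0.702, 0.702, 0.087, -0.087]
contact_force: [0.5, -1.5, 0.1]
gripper_width: -0.0
```

```bash
python3 ff.py 10 1; python3 gp.py
```

```text
t 24.5 pos [ 0.59   -0.0249  0.0568] along -13.79 Fpush -0.3 +- 0.14 Fz -0.06
plate [0.0002292  0.00096948 0.04922728] rms 0.0010980894454339283 7984
n 1643
-180 52 8.56 | -160 47 8.11 | -140 55 9.25 | -120 50 10.75 | -100 45 11.52 | -80 47 11.89 | -60 44 11.46 | -40 47 11.14 | -20 52 10.06 | 0 52 8.53 | 20 50 8.35 | 40 46 8.75 | 60 44 9.5 | 80 48 10.25 | 100 48 10.61 | 120 50 10.4 | 140 51 9.85 | 160 49 9.31 | 
(1.2452778604178916, 105, array([8.39, 2.69, 4.64]))
(1.2470615489986006, 102, array([8.39, 2.69, 4.63]))
(1.2508277674030404, 108, array([8.4 , 2.67, 4.61]))
(1.6301852657702158, 45, array([ 9.52, -0.61,  0.26]))
top pts 64 along pct [-129.2 -111.4  -95.3] mean -111.7 lat -2.0 tip r if mean=ctr 34.2
```

drive_tool(motion=[[[0,0,0.03],[0,0,0],1]])

```text
time: 24.6
tool_pos: [0.5899, -0.0242, 0.0568]
tool_rot: [-0.702, 0.702, 0.087, -0.087]
contact_force: [0.3, -0.5, 0.5]
gripper_width: -0.002
```

```bash
python3 ff.py 12 1|sed -n '1p;3,4p'; python3 gp.py
```

```text
t 25.2 pos [ 0.5898 -0.0241  0.0568] along -13.04 Fpush -0.36 +- 0.14 Fz 0.14
n 1637
-180 50 8.63 | -160 47 8.37 | -140 49 9.46 | -120 51 10.68 | -100 48 11.31 | -80 43 11.96 | -60 43 11.83 | -40 41 10.86 | -20 46 9.82 | 0 49 8.6 | 20 51 8.31 | 40 47 8.42 | 60 46 9.59 | 80 46 10.15 | 100 48 10.63 | 120 51 10.51 | 140 54 9.77 | 160 49 9.23 | 
top pts 66 along pct [-128.5 -109.9  -93.2] mean -110.3 lat -2.0 tip r if mean=ctr 32.8
```

drive_tool(motion=[[[0,0,0.03],[0,0,0],1]])

```text
time: 25.3
tool_pos: [0.5897, -0.0235, 0.0568]
tool_rot: [-0.702, 0.702, 0.087, -0.087]
contact_force: [-0.0, -0.8, -0.5]
gripper_width: 0.0
```

```bash
python3 ff.py 12 1|sed -n '1p;3,4p'; python3 gp.py
```

```text
t 25.9 pos [ 0.5896 -0.0234  0.0568] along -12.3 Fpush -0.64 +- 0.15 Fz -0.02
n 1629
-180 50 8.23 | -160 47 8.43 | -140 52 9.32 | -120 50 10.36 | -100 48 11.36 | -80 48 11.91 | -60 47 11.57 | -40 47 11.06 | -20 50 9.7 | 0 50 8.3 | 20 47 8.03 | 40 47 8.97 | 60 50 9.64 | 80 48 9.82 | 100 44 10.35 | 120 50 10.63 | 140 49 9.83 | 160 49 9.18 | 
top pts 60 along pct [-127.2 -109.9  -93.9] mean -110.2 lat -1.8 tip r if mean=ctr 32.7
```

drive_tool(motion=[[[0,0,0.02],[0,0,0],1]])

```text
time: 26.0
tool_pos: [0.5896, -0.0231, 0.0568]
tool_rot: [-0.702, 0.702, 0.087, -0.087]
contact_force: [-0.1, -1.6, -0.3]
gripper_width: 0.001
```

```bash
python3 ff.py 14 1|sed -n '1p;3,4p'; python3 gp.py
```

```text
t 26.7 pos [ 0.5895 -0.023   0.0568] along -11.91 Fpush -1.52 +- 0.14 Fz -0.28
n 1639
-180 47 8.23 | -160 52 8.29 | -140 50 9.32 | -120 52 10.67 | -100 45 11.53 | -80 40 12.07 | -60 47 11.39 | -40 46 11.41 | -20 46 9.76 | 0 54 8.6 | 20 51 8.01 | 40 43 8.76 | 60 47 9.47 | 80 48 9.91 | 100 50 10.63 | 120 52 10.24 | 140 52 9.73 | 160 50 9.03 | 
top pts 64 along pct [-127.1 -109.5  -92.4] mean -109.6 lat -2.0 tip r if mean=ctr 32.1
```

drive_tool(motion=[[[0,0,0.02],[0,0,0],1]])

```text
time: 26.8
tool_pos: [0.5894, -0.0226, 0.0568]
tool_rot: [-0.702, 0.702, 0.087, -0.087]
contact_force: [0.0, -2.0, 0.2]
gripper_width: -0.001
```

```bash
python3 ff.py 14 1|sed -n '1p;3,4p'; python3 gp.py
```

```text
t 27.5 pos [ 0.5894 -0.0225  0.0568] along -11.32 Fpush -2.06 +- 0.12 Fz -0.28
n 1641
-180 48 8.13 | -160 51 8.49 | -140 50 9.54 | -120 49 10.63 | -100 42 11.58 | -80 45 11.92 | -60 46 11.78 | -40 46 11.26 | -20 51 10.23 | 0 53 8.79 | 20 46 8.32 | 40 47 8.89 | 60 48 9.66 | 80 48 10.11 | 100 48 10.49 | 120 49 10.46 | 140 49 9.75 | 160 48 9.1 | 
top pts 61 along pct [-127.1 -110.2  -93.1] mean -110.1 lat -1.8 tip r if mean=ctr 32.6
```

The push force jumped from about 0.3 to 2 N within 1 mm, at roughly 25 mm inside the rim, so the gap is taken up. I back straight off and move away.

drive_tool(motion=[[[0,0,-0.1],[0,0,0],1],[[0,0,-0.3],[0,0,0],1],[[0,0,-0.6],[0,0,0],1],[[0,-0.5,-0.3],[0,0,0],1],[[0,-1,0],[0,0,0],1],[[0,-1,0],[0,0,0],1],[[0,-1,-1],[0,0,0],1],[[0,-1,-1],[0,0,0],1],[[0,0,-1],[0,0,0],1],[[0,0,-1],[0,0,0],1],[[0,0,-1],[0,0,0],1],[[0,0,-1],[0,0,0],1]])

```text
time: 28.7
tool_pos: [0.6345, -0.2014, 0.1706]
tool_rot: [-0.702, 0.702, 0.087, -0.087]
contact_force: [0.2, 1.1, -0.1]
gripper_width: -0.001
```

drive_tool(motion=[[[0,0,-1],[0,0,0],1],[[0,0,-1],[0,0,0],1],[[0,0,-1],[0,0,0],1],[[0,0,-1],[0,0,0],1],[[0,0,0],[0,0,0],1]])

```text
time: 29.2
tool_pos: [0.6587, -0.3002, 0.1703]
tool_rot: [-0.701, 0.702, 0.086, -0.086]
contact_force: [0.6, 0.3, 0.7]
gripper_width: 0.001
```

```bash
python3 - <<'E'
from fit import *
from gp import pos
c0=np.array([.5555,.1163])
def circ(f):
    im=f['img'];hsv=cv2.cvtColor(im,cv2.COLOR_BGR2HSV); s=np.zeros((480,640),bool); s[165:240,215:295]=True
    k=s&(hsv[...,1]>110)&(hsv[...,2]>75)&(hsv[...,0]<18)
    cn=max(cv2.findContours(k.astype(np.uint8),0,1)[0],key=cv2.contourArea)
    print('img ellipse',cv2.fitEllipse(cn))
old=load('top'); f=grab('top'); circ(f); an(f,c0,None)
for u,v,w in[(190,110,'s')]: pass
f2=grab('side'); an(f2,c0,None); pos(f2)
a=cv2.resize(f['img'][140:260,200:360],(800,600),interpolation=cv2.INTER_CUBIC); cv2.imwrite('pics/t6.png',a)
b=cv2.resize(f2['img'][195:295,190:340],(750,500),interpolation=cv2.INTER_CUBIC); cv2.imwrite('pics/s6.png',b)
print(manip.state()['time'],manip.state()['tool_pos'])
E
```

```text
img ellipse ((255.46649169921875, 201.6952667236328), (58.566322326660156, 63.42844772338867), 80.59662628173828)
plate [-1.64308453e-05 -1.03899460e-03  4.93740976e-02] rms 0.002301296126797133 15457
n 2538
-180 69 8.88 | -160 74 8.71 | -140 73 9.44 | -120 79 11.01 | -100 81 11.58 | -80 81 11.82 | -60 77 11.65 | -40 76 11.56 | -20 80 9.77 | 0 70 8.74 | 20 72 8.37 | 40 73 8.88 | 60 72 9.82 | 80 74 10.76 | 100 83 10.46 | 120 77 10.1 | 140 82 10.32 | 160 81 9.42 | 
(2.17250729983562, 105, array([8.55, 2.65, 4.25]))
(2.1727241628135987, 102, array([8.55, 2.64, 4.25]))
(2.175546240040322, 108, array([8.55, 2.65, 4.23]))
(2.40048794989324, 165, array([ 9.63, -0.29,  0.2 ]))
plate [0.00066592 0.00090488 0.04897592] rms 0.001111456678372167 8479
n 1636
-180 50 8.25 | -160 49 8.26 | -140 49 9.49 | -120 48 10.94 | -100 43 11.88 | -80 44 11.83 | -60 46 11.69 | -40 48 11.22 | -20 48 9.98 | 0 46 8.73 | 20 51 8.18 | 40 40 8.52 | 60 48 9.87 | 80 49 10.37 | 100 48 10.32 | 120 48 10.4 | 140 50 9.81 | 160 46 8.82 | 
(1.1752409193225348, 102, array([8.45, 2.5 , 4.58]))
(1.1782435844651855, 105, array([8.46, 2.49, 4.57]))
(1.1805575341578463, 99, array([8.46, 2.49, 4.55]))
(1.5603551474095971, 42, array([ 9.57, -0.7 ,  0.12]))
top pts 56 along pct [-127.9 -109.2  -92.3] mean -109.7 lat -1.0 tip r if mean=ctr 32.2
29.3 [ 0.65849446 -0.2972849   0.16995045]
```

View pics/t6.png

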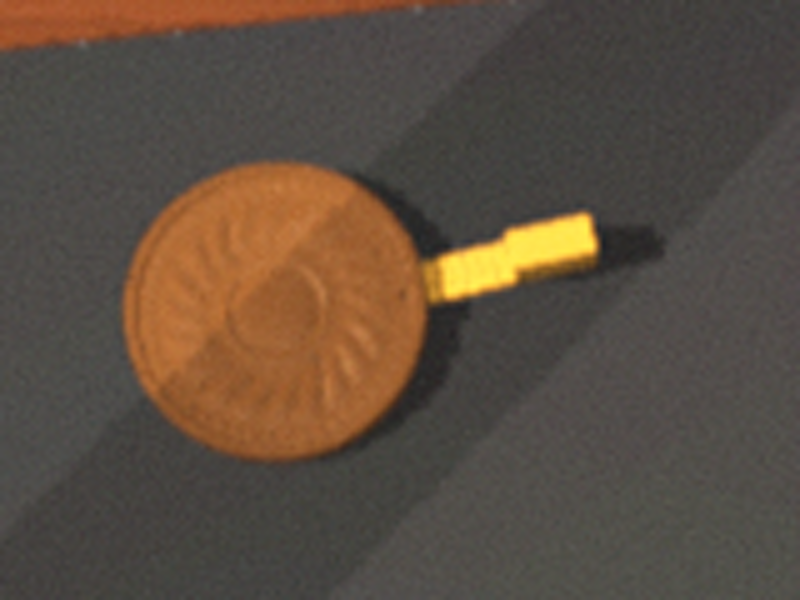

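View pics/s6.png

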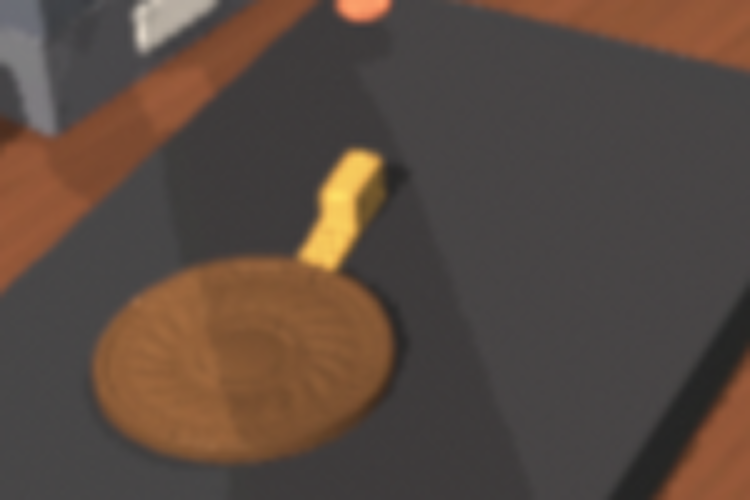

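The top view shows the gauge under the rim, with its ramp visible from crop (428,285) to (510,260). That is about 35 mm showing, so about 25 mm is inside. The medal's centre at crop (276,312) is where it started, and it sits level as before. I hand in.

```bash
python3 -c "
from plant import manip
print(manip.job_done())"
```

```text
the job is handed in; nothing more can be done
None
```

The brass gauge is lying flat under a dipping part of the big medal's rim, with its thin end about 25 mm inside, and I've handed the job in. It took about 29 s of robot time.

- **Finding the dip:** depth readings from both cameras pointed to a raised side towards the gauge. I pressed there with closed fingers at about 2–3 N. The medal tipped roughly 0.08 rad, the finger sank about 3.4 mm, and the medal fell back when freed. I pressed only that one side.
- **Placing the gauge:** I carried it about 2 mm above the plate and set it down short of the medal. It then slid in along the plate, the last stretch pushed gently from behind. I stopped when the push force rose from about 0.3 N to 2 N within about 1 mm.
- **Last checks:** the medal's position agrees with the start to within about a pixel (2 mm), and its rim heights are unchanged to within about 0.3 mm, so I saw no sign of jacking or pushing. I didn't measure the other objects again, but the arm touched nothing except the medal and the gauge.
- **Disagreements:** the side camera puts the medal about 4 mm off from the top camera. Allowing for that, its reading of the gauge's depth is within about 2 mm of the other two estimates. I also pushed about 0.9 mm past first contact, which would lift the rim by about 0.1 mm, too little for the cameras to show.

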